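Slide a cedar plaque out over the shelf edge

TASK

Push the shoe-deodoriser puck sideways along the shelf, out of the way of the rectangular wooden plaque behind it. Then slide the plaque to the front of the shelf until its front edge sticks out about 30 mm past the shelf's front edge, square to it, so that a hand can take it from there. Only push with the fingertips: lift nothing, keep the puck standing wholly on the shelf, leave everything else where it lies, and take the hand away at the end.

Things in the scene. Friction and masses are not known exactly. Their poses are not given: they have to be found in the camera images.
- shelf_edge (a point): middle of the top front edge (the edge nearest the robot) of a fixed pale grey melamine shelf. The shelf top is level, 100 mm above the work surface, 700 mm wide (along this point's y) and 360 mm deep; its x axis points from the front edge straight to the rear, y along the edge to the left, z up. The board is 18 mm thick with open space in front of it; a 30 mm high, 12 mm thick upstand runs along the rear edge.
- plaque: loose flat rectangular cedar plaque, 100 mm long (its x) by 80 mm wide (its y), 10 mm thick, about 50 g, lying flat on the shelf. Origin at the centre of its underside. Its front end is at -x, towards the shelf's front edge, with a small brass-ringed eyelet near it.
- plaque_front (a point): middle of the plaque's front edge, half-way up its thickness (50 mm from the plaque's centre along its -x); same axes as the plaque.
- puck: loose upright white plastic shoe-deodoriser puck, 64 mm in diameter, 28 mm high plus a 5 mm high, 28 mm wide grey push-button in the middle of its lid, about 90 g. It stands between the plaque and the shelf's front edge. Origin at the centre of its underside.
- disc: loose flat round cedar disc, 80 mm in diameter, 10 mm thick, lying on the shelf beside the plaque (either side). Origin at the centre of its underside. To be left alone.
- votive: empty clear glass votive jar, 54 mm in diameter, 55 mm high, standing near the rear of the shelf. Origin at the centre of its underside. To be left alone.
- glasses: folded black acetate glasses frame, 136 mm long (its y), 34 mm deep (its x), 38 mm high, at the shelf's left end. Origin at the centre of its underside. To be left alone.
- hook: stainless steel hanger rail hook lying flat, 7 mm thick, about 105 mm long (its x) and 50 mm wide, at the shelf's right end. Origin near its middle, underside. To be left alone.
- peg_a: wooden clothes peg lying flat near the left front corner of the shelf, 72 mm long (its x), 18 mm wide, 10 mm high. Origin at the centre of its underside. To be left alone.
- peg_b: the same kind of peg near the right front corner of the shelf. To be left alone.
Things that resemble listed ones, but are neither listed nor needed, are in the scene too. What is shaped like the puck but orange is not meant.

How it is judged:
By the outcome, as a careful person would: the job done as asked, in the order asked, and still so for the second after the job is handed in, with the robot touching nothing.
It also fails if it takes over 59 s, if anything falls off the work surface, if the arm or the gripper's body presses on something with over 40 N, if the wrist force passes 120 N, or if a joint passes its speed limit or range.

ROBOT

A 6-joint arm with a two-finger parallel gripper is mounted at the origin on the work surface. World frame = base frame: x ahead of the robot, y to its left, z up, the work surface at z = 0. Lengths are in m, angles in degrees, forces in N, time in s.
With the tool pointing down it reaches from about 0.25 to 0.725 m from the base axis. Payload 9.7 kg.
Tool frame: the origin (TCP) lies at the very end of the fingers, on their centre line; the grasp point (between the pads) lies grasp_offset behind it (grasp_offset is the distance from the TCP to the grasp point, in m); z points along the fingers, y is the line along which they close (so a half turn about z gives the same grasp; the last joint's range is limited). The gripper opens to 85 mm and grips with 20 to 120 N. Pads are 22 mm wide; open, the fingers measure 114 mm over their backs; the gripper's body (76 mm by 85 mm) begins 54 mm behind the grasp point. The pads swing forward as they close: fully open they stand 13 mm farther back than shut.
Start: joints at [68.182, 4.979, 10.078, 95.1, 0, 90], TCP at [0.204, 0.511, 0.2] pointing down, gripper open.
Joint ranges: [-179.16, 179.16], [-48.56, 103.87], [-65.8, 70.77], [-126.05, 130.52], [-82.76, 87.17], [-180, 180]. Speed limits (degrees/s): [127.2, 127.2, 147.25, 180, 180, 180].

INTERFACE

Orientations are given as [roll, pitch, yaw] about the fixed x, y, z axes, in that order (R = Rz(yaw) Ry(pitch) Rx(roll)).
In Python, from workcell import get_obs, camera, calibration, job_done, recognise, cut_out, mark_of, grasp_offset gives the robot as it stands.
- The arm moves only by the tool servo_tool, never from a script. Its argument "moves" is a list of rows, each a list of 3 entries, a list of its own where there are three numbers: the turn, a rotation vector about the tool's x, y, z in degrees, then the shift along the tool's x, y, z in m, then the opening in per cent of the stroke, from 0 (shut) to 100 (fully open). In form: [[[ax, ay, az], [x, y, z], claw], ...]. A call has 1 to 12 rows; each row shifts and turns the commanded pose from where the row before left it, along the tool's axes as they then stand; what a row does not reach is not made up. A row lasts 1/10 s, in which the tool goes at most 50 mm and 8.59 degrees, less where a joint would pass 70% of its speed; a pose out of reach is approached as far as the arm can. A call is refused whole if a number of a shift passes 0.05 or a number of a turn 8.59, either way. A call with a gripper value outside its range is refused whole. The fingers move at their own pace and stop on an object; "force" is the grip in N (left out, the last holds). Time passes only in rows, so rows that do not move let the fingers close. It gives the time, the measured TCP pose, the force, the opening and the grip force at its end, in the units of the state.
- get_obs(): the state, without advancing time (a new reading comes with each control period).
- camera(name): name is "side" or "top" or "wrist"; returns (picture, depth): 420x560x3 uint8, red, green, blue; 420x560 float32, m along the optical axis (not along the pixel's ray), 0 where there is no reading.
- calibration(name): a dict with "camera_matrix" (3x3 intrinsics, pixels), "dist" ([k1, k2, p1, p2, k3] as OpenCV has them; the pictures are not rectified), "R" (3x3) and "t" (3): a world point X has camera coordinates R X + t. Camera axes: x right, y down, z forward; pixel columns grow to the right and rows downward; lengths in m; the calibration is good to about 2 mm. A picture is of the moment at which its call begins: read the wrist's pose just before it. calibration takes no time and is no camera call; for the wrist camera it gives the pose at the moment of the call.
- job_done(): hands the job in; it is judged then, once.
Trained networks look in the newest picture that a camera, given by its name, has taken for a name from the list of things; names that differ only in an ending like _2 or _b are one class to them, and where a whole thing is asked for, a point or a joint stands for the part that bears it (a point fixed in the world has none). Each returns a list of dicts, best first, with "score" (0 to 1); they miss things now and then, are a little off and sometimes report something else, mostly with a low value. They report only what shows in the picture. A call takes as long as a camera call. They do not tell look-alikes from the thing itself.
- recognise(name, camera): "xyz" ([x, y, z] in m, in the coordinates of the camera as it stood for that picture, good to about 4 mm: the middle of the surface that is visible of it).
- cut_out(name, camera): "mask" (420x560 bool, what is visible of it).
- mark_of(name, camera): "xyz" ([x, y, z] in m, in the coordinates of the camera as it stood for that picture, good to about 4 mm: a listed point, or the origin of a listed thing).
The state is a dict: "time": time; "q": joint angles; "qd": joint speeds; "joint_efforts": joint torques, N m; "ee_pos": TCP position; "tcp_rot": TCP orientation; "wrist_force": force on the tool from outside, world axes, zero at the start; "torque": the same for the moment, N m; "opening": finger opening in m; "grasp_force": force on a finger pad.
Only numpy, scipy, OpenCV 4.12 (cv2) and the standard library are available. Lean on these libraries where they do the work, as an engineer would, in place of code of your own. Each camera call takes 0.05 s, during which the arm holds its last target. There are 200 camera calls.

## Working session

There is one attempt and no reset: what is moved stays moved. The work goes in short steps, Python scripts to look and compute and a tool call to move; the robot and the scene stay as the last step left them, time stands still between calls to the robot, and variables do not carry over. Pictures are saved under pics/ and viewed, at most 10 in all, crops included, and the job is handed in when it is done.

Besides the shell and the picture viewer there is one more tool, called after ">>>" as name([rows], argument=value, ...), one row to a line, values as JSON. servo_tool: Moves the arm, as the interface text tells. Its arguments: {"type":"object","properties":{"moves":{"type":"array"},"force":{"type":"number"}},"required":["moves"]}

```bash
mkdir -p pics
cat > h.py <<'E'
import numpy as np, cv2
from workcell import *
def snap(n,f=None):
    p,d=camera(n)
    if f: cv2.imwrite(f'pics/{f}.png',p[:,:,::-1])
    return p,d
def w(n,x):
    c=calibration(n); return np.array(c['R']).T@(np.array(x)-np.array(c['t']))
def pix(n,X):
    c=calibration(n); r,_=cv2.Rodrigues(np.array(c['R'],float))
    return cv2.projectPoints(np.array([X],float),r,np.array(c['t'],float),np.array(c['camera_matrix'],float),np.array(c['dist'],float))[0].ravel()
def cloud(n,mask,d):
    c=calibration(n); v,u=np.nonzero(mask&(d>0))
    q=cv2.undistortPoints(np.stack([u,v],1).astype(float)[:,None],np.array(c['camera_matrix'],float),np.array(c['dist'],float))[:,0]
    z=d[v,u]; P=np.c_[q*z[:,None],z]
    return (P-np.array(c['t']))@np.array(c['R'])
E
python3 - <<'E'
from h import *
np.set_printoptions(precision=4,suppress=True)
print(get_obs()['ee_pos'],get_obs()['tcp_rot'],grasp_offset)
for n in('top','side'):
    p,d=snap(n,n+'0')
    for k in('shelf_edge','plaque','plaque_front','puck','disc','votive','glasses','hook','peg_a'):
        for r in mark_of(k,n)[:3]:
            X=w(n,r['xyz']); print(n,k,round(r['score'],2),X,pix(n,X).round())
E
```

```text
[0.2043 0.5104 0.1993] [-179.9217   -0.0006  158.1843] 0.0187
top shelf_edge 0.93 [ 0.4276 -0.066   0.1023] [314. 262.]
top plaque 0.78 [0.5841 0.0558 0.1006] [259. 195.]
top plaque_front 0.61 [0.5343 0.0551 0.1083] [259. 216.]
top puck 0.71 [0.3363 0.0987 0.0019] [244. 301.]
top puck 0.66 [0.4797 0.054  0.0983] [260. 240.]
top puck 0.57 [ 0.5321 -0.3547  0.0994] [434. 214.]
top disc 0.85 [ 0.5948 -0.1645  0.0996] [353. 189.]
top votive 0.98 [ 0.7217 -0.0503  0.106 ] [303. 136.]
top votive 0.73 [0.5865 0.0557 0.1002] [259. 194.]
top glasses 0.68 [0.6078 0.218  0.0981] [189. 186.]
top hook 0.62 [ 0.6709 -0.3037  0.0986] [409. 157.]
top peg_a 0.81 [ 0.5341 -0.3568  0.1053] [436. 213.]
top peg_a 0.69 [0.4663 0.2427 0.1013] [177. 247.]
side shelf_edge 0.63 [ 0.4275 -0.0624  0.0998] [239. 257.]
side plaque_front 0.71 [0.5332 0.053  0.106 ] [254. 195.]
side plaque_front 0.51 [0.4705 0.249  0.0958] [184. 157.]
side puck 0.69 [0.3374 0.0959 0.0027] [167. 255.]
side puck 0.59 [0.4825 0.0557 0.0989] [232. 207.]
side puck 0.18 [ 0.4299 -0.0638  0.1013] [240. 257.]
side votive 0.84 [ 0.7225 -0.0507  0.0967] [359. 191.]
side votive 0.66 [0.4665 0.2462 0.0996] [183. 157.]
side glasses 0.87 [0.6057 0.2201 0.1022] [243. 140.]
side hook 0.7 [ 0.6735 -0.3032  0.0982] [429. 285.]
side hook 0.62 [0.5823 0.0528 0.1   ] [275. 187.]
side hook 0.16 [ 0.7202 -0.0501  0.0977] [358. 191.]
side peg_a 0.97 [ 0.5272 -0.3556  0.1017] [387. 350.]
side peg_a 0.52 [0.4702 0.2481 0.0964] [184. 158.]
```

```bash
python3 -c "
import cv2,numpy as np
a=cv2.imread('pics/top0.png');b=cv2.imread('pics/side0.png')
cv2.imwrite('pics/both.png',cv2.resize(np.vstack([a,b]),(400*1,600)))"
```

```text
(no output)
```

View pics/top0.png

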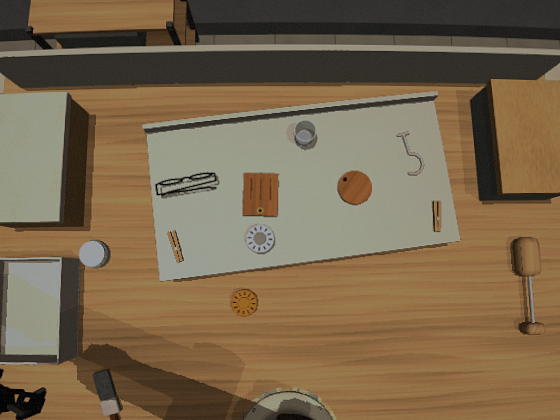

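View pics/side0.png

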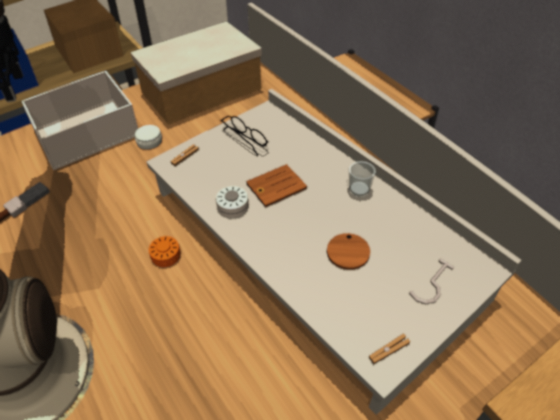

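Candidates for the puck in the top view: white with a grey button at (260,240) on the shelf, orange at (244,301) on the table, and a plain white round one at (95,254) on the table. The one at (260,240) fits: it is white, has a button and stands in front of the plaque. I'll confirm it in a crop and measure the geometry.

```bash
cat > m.py <<'E'
from h import *
np.set_printoptions(precision=4,suppress=True)
def measure(crop=None):
    p,d=snap('top')
    if crop: cv2.imwrite(f'pics/{crop}.png',cv2.resize(p[150:290,140:300,::-1],None,fx=4,fy=4,interpolation=cv2.INTER_CUBIC))
    A=cloud('top',np.ones(d.shape,bool),d).reshape(-1,3) if (d>0).all() else cloud('top',d>0,d)
    # shelf: points at top height -> hull
    s=A[(abs(A[:,2]-.1)<.006)&(A[:,0]>.38)&(A[:,0]<.85)&(abs(A[:,1]+.05)<.42)]
    F=[]
    for y in np.arange(-.3,.2,.01):
        b=s[abs(s[:,1]-y)<.005]; 
        if len(b)>5: F.append((y,b[:,0].min()))
    F=np.array(F); c=np.polyfit(F[:,0],F[:,1],1)
    r=F[:,1]-np.polyval(c,F[:,0]); g=abs(r)<.004; c=np.polyfit(F[g,0],F[g,1],1)
    yaw=-np.degrees(np.arctan(c[0])); print('edge x=a*y+b',c,'yaw',yaw,'n',g.sum(),'shelf z',np.median(s[:,2]))
    ey=np.array([c[0],1]);ey/=np.linalg.norm(ey); ex=np.array([ey[1],-ey[0]]); o=np.array([c[1],0])
    t=-.065; o=np.array([np.polyval(c,t),t])
    for k in('plaque','puck','disc'):
        for m in cut_out(k,'top')[:3]:
            P=cloud('top',m['mask'],d); mid=np.median(P[:,:2],0)
            P=P[np.linalg.norm(P[:,:2]-mid,axis=1)<.1]
            zt=np.percentile(P[:,2],60); T=P[P[:,2]>.1+.004]
            if len(T)<20: print(k,'low',mid,round(m['score'],2)); continue
            (cx,cy),(a,b),an=cv2.minAreaRect(T[:,:2].astype(np.float32))
            v=np.array([cx,cy])-o
            print(k,round(m['score'],2),'world',(round(cx,4),round(cy,4)),'shelf',(v@ex).round(4),(v@ey).round(4),'size',round(a,3),round(b,3),'ang-yaw',round((an-yaw+45)%90-45,1),'ztop',zt.round(4))
            if k=='plaque':
                S=(T[:,:2]-o)@np.c_[ex,ey]; print('  shelf x range',np.percentile(S[:,0],[1,99]),'y',np.percentile(S[:,1],[1,99]))
E
python3 -c "
from m import *
measure('crop1')"
```

```text
edge x=a*y+b [-0.1106  0.4239] yaw 6.312217650111001 n 50 shelf z 0.0997278132505889
plaque 0.74 world (0.5856, 0.0538) shelf 0.1666 0.1011 size 0.08 0.101 ang-yaw -7.5 ztop 0.1102
  shelf x range [0.1158 0.2166] y [0.0587 0.1433]
plaque 0.4 world (0.6794, -0.3068) shelf 0.2202 -0.2677 size 0.105 0.041 ang-yaw 7.8 ztop 0.1057
  shelf x range [0.1679 0.2713] y [-0.2912 -0.2424]
puck 0.96 world (0.4823, 0.0561) shelf 0.0642 0.1147 size 0.062 0.063 ang-yaw -7.4 ztop 0.1288
puck low [0.3362 0.0973] 0.65
disc 0.89 world (0.5969, -0.1649) shelf 0.1538 -0.1176 size 0.079 0.077 ang-yaw -23.4 ztop 0.1101
```

View pics/crop1.png

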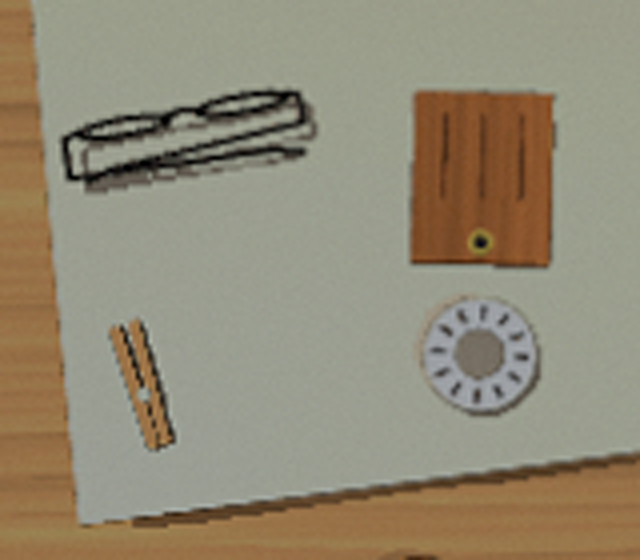

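The crop shows the white puck with its grey button at (480,353), directly in front of the plaque's eyelet at (480,242). That confirms both. Next I turn the tool and go to the puck's left side.

>>> servo_tool([
  [[0, 0, 7.74], [0, 0, 0], 40],
  [[0, 0, 7.74], [0, 0, 0], 40],
  [[0, 0, 7.74], [0, 0, 0], 40],
  [[0, 0, 7.74], [0, 0, 0], 40],
  [[0, 0, 7.74], [0, 0, 0], 40],
  [[0, 0, 7.74], [0, 0, 0], 40],
  [[0, 0, 7.74], [0, 0, 0], 40],
  [[0, 0, 7.74], [0, 0, 0], 40],
])

```text
time: 2.0
ee_pos: [0.2044, 0.5106, 0.2]
tcp_rot: [180.0, 0.0, 95.9]
wrist_force: [-0.2, 0.4, -0.8]
opening: 0.0342
grasp_force: 0.0
```

>>> servo_tool([
  [[0, 0, 0], [-0.034, 0.0188, 0], 40],
  [[0, 0, 0], [-0.034, 0.0188, 0], 40],
  [[0, 0, 0], [-0.034, 0.0188, 0], 40],
  [[0, 0, 0], [-0.034, 0.0188, 0], 40],
  [[0, 0, 0], [-0.034, 0.0188, 0], 40],
  [[0, 0, 0], [-0.034, 0.0188, 0], 40],
  [[0, 0, 0], [-0.034, 0.0188, 0], 40],
  [[0, 0, 0], [-0.034, 0.0188, 0], 40],
  [[0, 0, 0], [-0.034, 0.0188, 0], 40],
  [[0, 0, 0], [-0.034, 0.0188, 0], 40],
  [[0, 0, 0], [-0.034, 0.0188, 0], 40],
  [[0, 0, 0], [-0.034, 0.0188, 0], 40],
])

```text
time: 3.2
ee_pos: [0.4739, 0.1282, 0.2001]
tcp_rot: [180.0, -0.0, 96.3]
wrist_force: [0.2, 0.2, -0.4]
opening: 0.0345
grasp_force: 0.0
```

>>> servo_tool([
  [[0, 0, 0], [0, 0, 0], 40],
  [[0, 0, 0], [0, 0, 0], 40],
])

```text
time: 3.4
ee_pos: [0.4733, 0.1291, 0.1998]
tcp_rot: [-180.0, -0.0, 96.1]
wrist_force: [0.4, 0.5, 0.1]
opening: 0.034
grasp_force: 0.0
```

```bash
cat > s.py <<'E'
from h import *
o=get_obs(); e=np.array(o['ee_pos']); v=e[:2]-[.4311,-.065]
a=np.radians(6.3); print('t',o['time'],'shelf x,y',(v@[np.cos(a),np.sin(a)]).round(4),(v@[-np.sin(a),np.cos(a)]).round(4),'z',e[2].round(4),'rpy',np.round(o['tcp_rot'],2),'q',np.round(o['q'],1),'F',np.round(o['wrist_force'],1),'open',o['opening'])
E
python3 s.py; python3 -c "
from m import *
p,d=snap('wrist','w1')
for r in mark_of('puck','wrist')[:2]: print(r['score'],w('wrist',r['xyz']))
"
```

```text
t 3.4 shelf x,y 0.0632 0.1883 z 0.1998 rpy [-1.7997e+02 -1.0000e-02  9.6140e+01] q [15.2 -3.1  1.9 95.   0.  99.1] F [0.4 0.5 0.1] open 0.0340309913337208
0.9 [0.3359 0.1014 0.0017]
0.6 [0.4851 0.0507 0.1048]
```

View pics/w1.png

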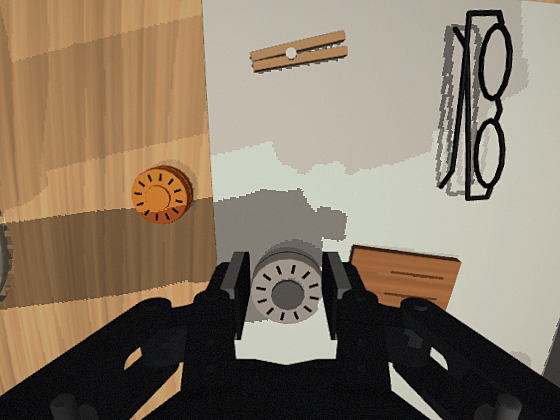

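The wrist view shows the white puck at (288,290) lying ahead of the fingers along the push direction, with the peg well clear at (300,50). I'll lower and push.

>>> servo_tool([
  [[0, 0, 0], [0, 0, 0.023], 40],
  [[0, 0, 0], [0, 0, 0.023], 40],
  [[0, 0, 0], [0, 0, 0.023], 40],
  [[0, 0, 0], [0, 0, 0.015], 40],
  [[0, 0, 0], [0, 0, 0.007], 40],
  [[0, 0, 0], [0, 0, 0], 40],
  [[0, 0, 0], [0, 0, 0], 40],
])

```text
time: 4.2
ee_pos: [0.4735, 0.13, 0.11]
tcp_rot: [179.9, -0.0, 96.3]
wrist_force: [-0.2, 0.7, 0.6]
opening: 0.0341
grasp_force: 0.0
```

>>> servo_tool([
  [[0, 0, 0], [-0.01, 0, 0], 40],
  [[0, 0, 0], [-0.01, 0, 0], 40],
  [[0, 0, 0], [-0.008, 0, 0], 40],
  [[0, 0, 0], [-0.008, 0, 0], 40],
  [[0, 0, 0], [-0.01, 0, 0], 40],
  [[0, 0, 0], [-0.01, 0, 0], 40],
  [[0, 0, 0], [-0.01, 0, 0], 40],
  [[0, 0, 0], [-0.01, 0, 0], 40],
  [[0, 0, 0], [-0.01, 0, 0], 40],
  [[0, 0, 0], [-0.01, 0, 0], 40],
  [[0, 0, 0], [-0.01, 0, 0], 40],
  [[0, 0, 0], [-0.005, 0, 0], 40],
])

```text
time: 5.4
ee_pos: [0.4854, 0.0183, 0.109]
tcp_rot: [-180.0, 0.0, 96.2]
wrist_force: [-0.2, -0.2, 0.6]
opening: 0.0343
grasp_force: 0.0
```

```bash
python3 s.py; python3 -c "
from m import *
measure()"
```

```text
t 5.4 shelf x,y 0.0631 0.0769 z 0.109 rpy [-1.800e+02  1.000e-02  9.623e+01] q [ 2.2 -4.7 -9.7 85.  -0.  85.9] F [-0.2 -0.2  0.6] open 0.034327772300798844Traceback (most recent call last):
  File "<string>", line 3, in <module>
    measure()
    ~~~~~~~^^
  File "m.py", line 14, in measure
    r=F[:,1]-np.polyval(c,F[:,0]); g=abs(r)<.004; c=np.polyfit(F[g,0],F[g,1],1)
                                                    ~~~~~~~~~~^^^^^^^^^^^^^^^^^
    raise TypeError("expected non-empty vector for x")
TypeError: expected non-empty vector for x
```

>>> servo_tool([
  [[0, 0, 0], [-0.008, 0, 0], 40],
  [[0, 0, 0], [-0.01, 0, 0], 40],
  [[0, 0, 0], [-0.01, 0, 0], 40],
  [[0, 0, 0], [-0.01, 0, 0], 40],
  [[0, 0, 0], [-0.008, 0, 0], 40],
  [[0, 0, 0], [-0.005, 0, 0], 40],
  [[0, 0, 0], [-0.003, 0, 0], 40],
  [[0, 0, 0], [0, 0, 0], 40],
  [[0, 0, 0], [0.015, 0, 0], 40],
  [[0, 0, 0], [0.02, 0, 0], 40],
])

```text
time: 6.45
ee_pos: [0.4873, 0.0005, 0.109]
tcp_rot: [-180.0, 0.0, 96.2]
wrist_force: [0.4, -0.8, -0.5]
opening: 0.0344
grasp_force: 0.0
```

>>> servo_tool([
  [[0, 0, 0], [0, 0, -0.02], 40],
  [[0, 0, 0], [0, 0, -0.03], 40],
  [[0, 0, 0], [0, 0, -0.04], 40],
  [[0, 0, 0], [0, 0, 0], 40],
])

```text
time: 6.85
ee_pos: [0.4889, 0.0009, 0.2041]
tcp_rot: [179.6, 0.0, 96.3]
wrist_force: [0.7, 0.1, -0.4]
opening: 0.0342
grasp_force: 0.0
```

```bash
python3 - <<'E'
s=open('m.py').read()
i=s.index("    # shelf"); j=s.index("    ey=np")
s=s[:i]+"    c=np.array([-.1106,.4239]); yaw=6.312\n"+s[j:]
open('m.py','w').write(s)
E
python3 s.py; python3 -c "
from m import *
measure()
p,d=snap('side')
for k in('puck','plaque','plaque_front'):
  for r in mark_of(k,'side')[:2]: print(k,r['score'],w('side',r['xyz']))
"
```

```text
t 6.85 shelf x,y 0.0647 0.0591 z 0.2041 rpy [1.796e+02 4.000e-02 9.630e+01] q [ 0.1 -3.7  1.8 95.1  0.  83.8] F [ 0.7  0.1 -0.4] open 0.03424157902781455
puck low [0.3365 0.1041] 0.9
puck 0.72 world (0.5977, -0.201) shelf 0.1506 -0.1535 size 0.009 0.035 ang-yaw -7.8 ztop 0.1099
disc 0.48 world (0.5967, -0.201) shelf 0.1496 -0.1534 size 0.009 0.033 ang-yaw -7.8 ztop 0.11
puck 0.97 [0.337  0.0962 0.0033]
puck 0.86 [0.4833 0.0551 0.0987]
plaque 0.77 [0.5858 0.054  0.1014]
plaque 0.41 [ 0.5975 -0.1657  0.1022]
plaque_front 0.57 [0.5353 0.0514 0.1056]
plaque_front 0.39 [ 0.6731 -0.3025  0.0999]
```

```bash
python3 -c "
from h import *
p,d=snap('side','s2')"
```

```text
(no output)
```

View pics/s2.png

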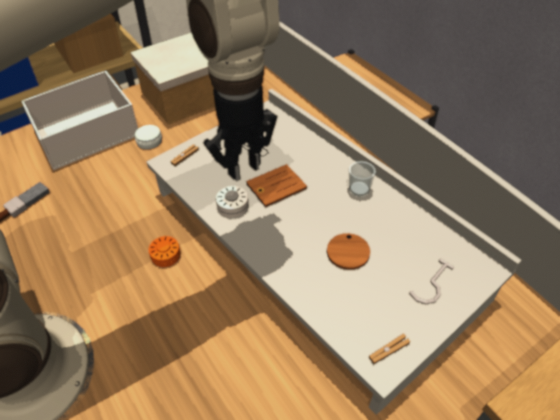

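The puck is still at (232,200), where it began, and the fingertips hover near (238,170). I'll check whether the reported TCP agrees with the picture.

```bash
python3 s.py; python3 -c "
from h import *
e=get_obs()['ee_pos']; print(e,pix('side',e),pix('top',e))
p,d=snap('side')
c=calibration('side')
m=np.zeros(d.shape,bool); m[140:178,205:275]=True
P=cloud('side',m&(p.sum(2)<100),d)
P=P[P[:,2]>.14]; print(np.percentile(P,[1,10,50,90,99],axis=0))
l=P[P[:,2]<np.percentile(P[:,2],15)]; print(l.mean(0),l.min(0),l.max(0))
"
```

```text
t 7.3 shelf x,y 0.0628 0.0589 z 0.1983 rpy [-1.7993e+02 -1.0000e-02  9.6260e+01] q [ 0.  -3.6  1.2 94.9  0.  83.8] F [ 0.6  0.1 -0.4] open 0.03397015726980751
[4.87016521e-01 4.22129843e-04 1.98254071e-01] [245.55129662 185.98894226] [285.02283056 232.29858787]
[[ 0.42346164 -0.02043731  0.24105087]
 [ 0.43216114 -0.01829748  0.25934528]
 [ 0.46292288 -0.01126013  0.29301128]
 [ 0.50842345  0.00206957  0.32276043]
 [ 0.52873332  0.0089864   0.33137396]]
[ 0.48468681 -0.00414774  0.25418696] [ 0.45541295 -0.01159696  0.23702925] [0.50622463 0.00950638 0.26718248]
```

```bash
python3 -c "
from h import *
np.set_printoptions(precision=3,suppress=True)
print(get_obs()['ee_pos'],get_obs()['opening'])
p,d=snap('side')
A=np.zeros(d.shape,bool);A[120:200,195:290]=True
c=cloud('side',A,d); c=c[(c[:,2]>.15)&(abs(c[:,1])<.07)&(c[:,0]<.56)]
for z in np.arange(.19,.3,.01):
  l=c[abs(c[:,2]-z)<.005]
  if len(l): print(round(z,3),len(l),l.min(0),l.max(0))
p,d=snap('wrist')
c=cloud('wrist',d>0,d); c=c[(c[:,2]>.15)&(abs(c[:,1])<.07)&(abs(c[:,0]-.49)<.1)]
print('wrist')
for z in np.arange(.17,.3,.01):
  l=c[abs(c[:,2]-z)<.005]
  if len(l): print(round(z,3),len(l),l.min(0),l.max(0))
p,d=snap('side')
a=cv2.resize(p[110:230,180:320,::-1],None,fx=5,fy=5,interpolation=cv2.INTER_CUBIC)
q=(pix('side',get_obs()['ee_pos'])-[180,110])*5
cv2.circle(a,(int(q[0]),int(q[1])),4,(0,0,255),-1); cv2.imwrite('pics/s3.png',a)
"
```

```text
[0.487 0.    0.198] 0.03414943192324934
0.23 20 [ 0.463 -0.013  0.23 ] [0.509 0.01  0.235]
0.24 84 [ 0.455 -0.015  0.235] [0.519 0.012 0.245]
0.25 110 [ 0.455 -0.015  0.245] [0.519 0.013 0.255]
0.26 106 [ 0.455 -0.015  0.255] [0.518 0.012 0.265]
0.27 85 [ 0.454 -0.017  0.265] [0.524 0.014 0.275]
0.28 225 [ 0.436 -0.018  0.275] [0.538 0.013 0.285]
0.29 209 [ 0.433 -0.021  0.285] [0.541 0.016 0.295]
wrist
0.23 67 [ 0.469 -0.01   0.231] [0.506 0.013 0.235]
0.24 691 [ 0.456 -0.012  0.235] [0.517 0.014 0.245]
0.25 928 [ 0.456 -0.013  0.245] [0.517 0.014 0.255]
0.26 994 [ 0.457 -0.013  0.255] [0.517 0.014 0.265]
0.27 1508 [ 0.449 -0.013  0.265] [0.526 0.017 0.275]
0.28 3468 [ 0.436 -0.016  0.275] [0.539 0.019 0.285]
0.29 7722 [ 0.432 -0.017  0.285] [0.54  0.019 0.295]
```

View pics/s3.png

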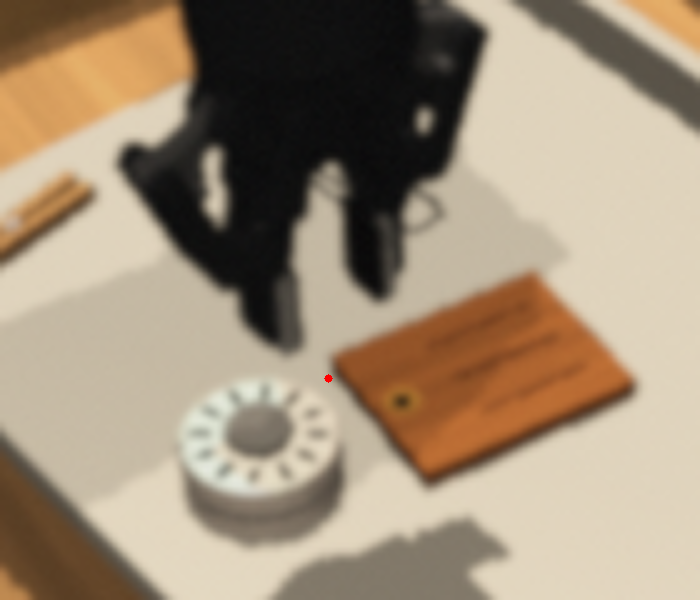

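The dot marks the reported TCP at (328,378). The real fingertips are at about (300,350) and (385,297), roughly 33 mm higher: both cameras put them at z≈0.231 against the reported 0.198. So the first push passed over the puck without touching it. I'll go back to the left and come down lower by that offset.

>>> servo_tool([
  [[0, 0, 0], [0.03, 0, 0], 40],
  [[0, 0, 0], [0.035, 0, 0], 40],
  [[0, 0, 0], [0.035, 0, 0], 40],
  [[0, 0, 0], [0.03, 0, 0], 40],
  [[0, 0, 0], [0, 0, 0], 40],
  [[0, 0, 0], [0, 0, 0.03], 40],
  [[0, 0, 0], [0, 0, 0.03], 40],
  [[0, 0, 0], [0, 0, 0.03], 40],
  [[0, 0, 0], [0, 0, 0.02], 40],
  [[0, 0, 0], [0, 0, 0.01], 40],
  [[0, 0, 0], [0, 0, 0], 40],
  [[0, 0, 0], [0, 0, 0], 40],
])

```text
time: 8.7
ee_pos: [0.4736, 0.1295, 0.08]
tcp_rot: [179.9, -0.0, 96.2]
wrist_force: [0.2, -0.3, -0.1]
opening: 0.0342
grasp_force: 0.0
```

```bash
cat > tip.py <<'E'
from h import *
def tip(n='wrist'):
    e=np.array(get_obs()['ee_pos']); p,d=snap(n)
    c=cloud(n,(d>0)&(p.astype(int).sum(2)<90),d); r=c-e
    c=c[(abs(r[:,0])<.08)&(abs(r[:,1])<.06)&(r[:,2]>.0)&(r[:,2]<.06)]
    print(n,'tip z',np.sort(c[:,2])[[3,20,60]].round(4),'range',c.min(0).round(3),c.max(0).round(3))
E
python3 s.py; python3 -c "
from tip import *
tip();tip('side')"
```

```text
t 8.7 shelf x,y 0.0636 0.1887 z 0.08 rpy [ 1.7994e+02 -1.0000e-02  9.6250e+01] q [ 15.3  -3.8 -12.1  81.7  -0.   99. ] F [ 0.2 -0.3 -0.1] open 0.034192660469613556
wrist tip z [0.1102 0.1144 0.1163] range [0.443 0.075 0.108] [0.537 0.143 0.14 ]Traceback (most recent call last):
  File "<string>", line 3, in <module>
    tip();tip('side')
          ~~~^^^^^^^^
  File "tip.py", line 6, in tip
    print(n,'tip z',np.sort(c[:,2])[[3,20,60]].round(4),'range',c.min(0).round(3),c.max(0).round(3))
                    ~~~~~~~~~~~~~~~^^^^^^^^^^^
IndexError: index 60 is out of bounds for axis 0 with size 41
```

>>> servo_tool([
  [[0, 0, 0], [0, 0, 0.004], 40],
  [[0, 0, 0], [-0.01, 0, 0], 40],
  [[0, 0, 0], [-0.01, 0, 0], 40],
  [[0, 0, 0], [-0.008, 0, 0], 40],
  [[0, 0, 0], [-0.007, 0, 0], 40],
  [[0, 0, 0], [-0.008, 0, 0], 40],
  [[0, 0, 0], [-0.01, 0, 0], 40],
  [[0, 0, 0], [-0.01, 0, 0], 40],
  [[0, 0, 0], [-0.01, 0, 0], 40],
  [[0, 0, 0], [-0.008, 0, 0], 40],
  [[0, 0, 0], [-0.005, 0, 0], 40],
  [[0, 0, 0], [0, 0, 0], 40],
])

```text
time: 10.0
ee_pos: [0.4826, 0.0434, 0.075]
tcp_rot: [-180.0, 0.0, 96.2]
wrist_force: [0.1, 0.1, -0.6]
opening: 0.0344
grasp_force: 0.0
```

```bash
python3 s.py; python3 -c "
from h import *
p,d=snap('side')
for k in('puck','plaque'):
  for r in mark_of(k,'side')[:2]: print(k,r['score'],w('side',r['xyz']))
"
```

```text
t 10.0 shelf x,y 0.0631 0.1021 z 0.075 rpy [-1.800e+02  1.000e-02  9.621e+01] q [  5.2  -4.6 -13.3  81.3  -0.   88.9] F [ 0.1  0.1 -0.6] open 0.03435068678122995
puck 0.58 [0.48921234 0.00255033 0.0992326 ]
puck 0.57 [0.33845263 0.09666584 0.00275241]
plaque 0.83 [0.58578895 0.05242953 0.10048307]
plaque 0.15 [ 0.72226975 -0.05122084  0.09906439]
```

>>> servo_tool([
  [[0, 0, 0], [-0.007, 0, 0], 40],
  [[0, 0, 0], [-0.01, 0, 0], 40],
  [[0, 0, 0], [-0.01, 0, 0], 40],
  [[0, 0, 0], [-0.01, 0, 0], 40],
  [[0, 0, 0], [-0.01, 0, 0], 40],
  [[0, 0, 0], [-0.01, 0, 0], 40],
  [[0, 0, 0], [-0.008, 0, 0], 40],
  [[0, 0, 0], [-0.006, 0, 0], 40],
  [[0, 0, 0], [-0.003, 0, 0], 40],
  [[0, 0, 0], [0, 0, 0], 40],
  [[0, 0, 0], [0.01, 0, 0], 40],
  [[0, 0, 0], [0.01, 0, 0], 40],
])

```text
time: 11.35
ee_pos: [0.4883, -0.0086, 0.075]
tcp_rot: [-180.0, -0.0, 96.2]
wrist_force: [0.2, 0.3, 0.3]
opening: 0.0341
grasp_force: 0.0
```

>>> servo_tool([
  [[0, 0, 0], [0, 0, -0.02], 40],
  [[0, 0, 0], [0, 0, -0.035], 40],
  [[0, 0, 0], [0, 0, -0.04], 40],
  [[0, 0, 0], [0, 0, -0.03], 40],
  [[0, 0, 0], [0, 0, 0], 40],
])

```text
time: 11.85
ee_pos: [0.4898, -0.0084, 0.2044]
tcp_rot: [179.6, 0.0, 96.3]
wrist_force: [0.5, 0.9, -0.3]
opening: 0.0341
grasp_force: 0.0
```

```bash
python3 s.py; python3 -c "
from h import *
p,d=snap('side')
for k in('puck','plaque','disc'):
  for r in mark_of(k,'side')[:2]: print(k,r['score'],w('side',r['xyz']))
"
```

```text
t 11.85 shelf x,y 0.0646 0.0498 z 0.2044 rpy [1.7963e+02 4.0000e-02 9.6330e+01] q [-1.  -3.5  2.  95.1  0.  82.7] F [ 0.5  0.9 -0.3] open 0.03411194349447941
puck 0.68 [0.33707682 0.09729801 0.00362277]
disc 0.96 [ 0.5986218  -0.16486957  0.10082216]
disc 0.6 [ 0.43021296 -0.06136566  0.1002714 ]
```

>>> servo_tool([
  [[0, 0, -8.2], [0, 0, 0], 40],
  [[0, 0, -8.2], [0, 0, 0], 40],
  [[0, 0, -8.2], [0, 0, 0], 40],
  [[0, 0, -8.2], [0, 0, 0], 40],
  [[0, 0, -8.2], [0, 0, 0], 40],
  [[0, 0, -8.2], [0, 0, 0], 40],
  [[0, 0, -8.2], [0, 0, 0], 40],
  [[0, 0, -8.2], [0, 0, 0], 40],
  [[0, 0, -8.2], [0, 0, 0], 40],
  [[0, 0, -8.2], [0, 0, 0], 40],
  [[0, 0, -8], [0, 0, 0], 40],
])

```text
time: 13.15
ee_pos: [0.4878, -0.0093, 0.1985]
tcp_rot: [180.0, -0.1, -173.4]
wrist_force: [1.0, 0.4, 0.4]
opening: 0.0343
grasp_force: 0.0
```

>>> servo_tool([
  [[0, 0, 0], [-0.031, 0.008, 0], 40],
  [[0, 0, 0], [-0.031, 0.008, 0], 40],
  [[0, 0, 0], [-0.031, 0.008, 0], 40],
  [[0, 0, 0], [-0.031, 0.008, 0], 40],
  [[0, 0, 0], [-0.031, 0.008, 0], 40],
  [[0, 0, 0], [-0.031, 0.008, 0], 40],
  [[0, 0, 0], [0, 0, 0], 40],
  [[0, 0, 0], [0, 0, 0], 40],
])

```text
time: 13.95
ee_pos: [0.6678, 0.0589, 0.1975]
tcp_rot: [180.0, -0.2, -173.7]
wrist_force: [-1.4, -1.0, 0.4]
opening: 0.0349
grasp_force: 0.0
```

```bash
python3 s.py; python3 -c "
from m import *
p,d=snap('wrist','w4')
for k in('puck','plaque','plaque_front','shelf_edge'):
  for r in mark_of(k,'wrist')[:2]: print(k,r['score'],w('wrist',r['xyz']))
"
```

```text
t 13.95 shelf x,y 0.2488 0.0972 z 0.1975 rpy [ 180.     -0.22 -173.71] q [ 5.  23.  31.4 98.6 -0.  -1.3] F [-1.4 -1.   0.4] open 0.034863183066518755
plaque 0.58 [0.5878 0.056  0.1043]
plaque_front 0.73 [0.5344 0.051  0.1048]
```

View pics/w4.png

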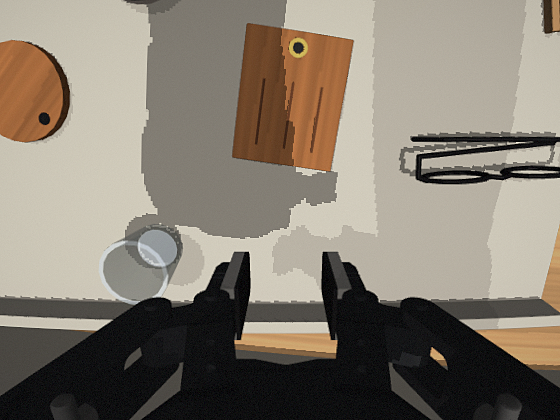

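The wrist view shows the plaque at (293,95), a little skewed, with free shelf between it and the fingers at (240–335,290). The votive at (135,265) is clear. Lowering now.

>>> servo_tool([
  [[0, 0, 0], [0, 0, 0.03], 40],
  [[0, 0, 0], [0, 0, 0.03], 40],
  [[0, 0, 0], [0, 0, 0.03], 40],
  [[0, 0, 0], [0, 0, 0.02], 40],
  [[0, 0, 0], [0, 0, 0.01], 40],
  [[0, 0, 0], [0, 0, 0.004], 40],
  [[0, 0, 0], [0, 0, 0], 40],
  [[0, 0, 0], [0, 0, 0], 40],
])

```text
time: 15.0
ee_pos: [0.6687, 0.0585, 0.0776]
tcp_rot: [-180.0, 0.1, -173.7]
wrist_force: [-1.2, -0.6, 1.2]
opening: 0.0339
grasp_force: 0.0
```

```bash
python3 s.py; python3 -c "
from tip import *
tip()"
```

```text
t 15.0 shelf x,y 0.2497 0.0967 z 0.0776 rpy [-1.8000e+02  1.2000e-01 -1.7374e+02] q [ 5.  21.  15.4 84.4 -0.  -1.3] F [-1.2 -0.6  1.2] open 0.03393438067812038
wrist tip z [0.111  0.1123 0.1143] range [0.655 0.027 0.111] [0.682 0.088 0.138]
```

>>> servo_tool([
  [[0, 0, 0], [0, 0, 0.003], 40],
  [[0, 0, 0], [0, 0, 0.003], 40],
  [[0, 0, 0], [0, 0, 0], 40],
  [[0, 0, 0], [0.007, 0, 0], 40],
  [[0, 0, 0], [0.007, 0, 0], 40],
  [[0, 0, 0], [0.006, 0, 0], 40],
  [[0, 0, 0], [0.006, 0, 0], 40],
  [[0, 0, 0], [0.006, 0, 0], 40],
  [[0, 0, 0], [0.006, 0, 0], 40],
  [[0, 0, 0], [0.006, 0, 0], 40],
  [[0, 0, 0], [0.004, 0, 0], 40],
  [[0, 0, 0], [0, 0, 0], 40],
])

```text
time: 16.25
ee_pos: [0.6199, 0.0532, 0.0702]
tcp_rot: [-180.0, 0.0, -173.7]
wrist_force: [0.1, -0.7, 0.3]
opening: 0.0339
grasp_force: 0.0
```

```bash
cat > pl.py <<'E'
from h import *
a=np.radians(6.31); B=np.array([[np.cos(a),-np.sin(a)],[np.sin(a),np.cos(a)]])
def pl(n):
    p,d=snap(n)
    for m in cut_out('plaque',n)[:1]:
        P=cloud(n,m['mask'],d); P=P[abs(P[:,2]-.110)<.004]
        S=(P[:,:2]-[.4311,-.065])@B
        S=S[np.linalg.norm(S-np.median(S,0),axis=1)<.075]
        (c,s,an)=cv2.minAreaRect(S.astype(np.float32))
        print(n,round(m['score'],2),'centre',np.round(c,4),'size',np.round(s,3),'skew',round((an+45)%90-45,1),'x',np.percentile(S[:,0],[.5,99.5]).round(4),'y',np.percentile(S[:,1],[.5,99.5]).round(4))
E
python3 s.py; python3 -c "
from pl import *
from tip import *
pl('wrist');tip();pl('side');pl('top')"
```

```text
t 16.25 shelf x,y 0.2007 0.0967 z 0.0702 rpy [-180.      0.   -173.74] q [ 4.9 14.2  6.3 82.  -0.  -1.4] F [ 0.1 -0.7  0.3] open 0.03394801359047115
wrist 0.63 centre [0.14   0.0933] size [0.1   0.081] skew 0.1 x [0.0907 0.1886] y [0.054  0.1325]
wrist tip z [0.1028 0.1049 0.1069] range [0.607 0.022 0.103] [0.634 0.083 0.13 ]
side 0.71 centre [ 0.2794 -0.0281] size [0.019 0.043] skew 44.9 x [0.2662 0.3001] y [-0.0397 -0.0065]
```

>>> servo_tool([
  [[0, 0, 0], [0.005, 0, 0], 40],
  [[0, 0, 0], [0.009, 0, 0], 40],
  [[0, 0, 0], [0.009, 0, 0], 40],
  [[0, 0, 0], [0.009, 0, 0], 40],
  [[0, 0, 0], [0.009, 0, 0], 40],
  [[0, 0, 0], [0.009, 0, 0], 40],
  [[0, 0, 0], [0.009, 0, 0], 40],
  [[0, 0, 0], [0.009, 0, 0], 40],
  [[0, 0, 0], [0.009, 0, 0], 40],
  [[0, 0, 0], [0.008, 0, 0], 40],
  [[0, 0, 0], [0.005, 0, 0], 40],
  [[0, 0, 0], [0, 0, 0], 40],
])

```text
time: 17.8
ee_pos: [0.5303, 0.0434, 0.0701]
tcp_rot: [-180.0, -0.0, -173.7]
wrist_force: [0.9, -0.6, 0.0]
opening: 0.0345
grasp_force: 0.0
```

```bash
python3 s.py; python3 -c "
from pl import *
from tip import *
pl('wrist');tip()
for r in mark_of('shelf_edge','wrist')[:1]: print(w('wrist',r['xyz']))
# shelf edge seen from the wrist
p,d=snap('wrist'); P=cloud('wrist',d>0,d); P=P[abs(P[:,2]-.1)<.004]; S=(P[:,:2]-[.4311,-.065])@B
for y in (-.05,0,.03,.15,.18,.2): 
  b=S[abs(S[:,1]-y)<.01]; print(y,len(b),b[:,0].min() if len(b) else None)
"
```

```text
t 17.8 shelf x,y 0.1105 0.0968 z 0.0701 rpy [-180.     -0.   -173.74] q [ 4.7  2.  -7.4 80.6 -0.  -1.6] F [ 0.9 -0.6  0. ] open 0.034509242865194245
wrist 0.97 centre [0.0497 0.0932] size [0.1  0.08] skew 0.0 x [0.0006 0.0986] y [0.0542 0.1325]
wrist tip z [0.1032 0.1047 0.1066] range [0.518 0.012 0.102] [0.544 0.073 0.13 ]
[ 0.43493199 -0.06456549  0.10189758]
-0.05 3201 0.10453686422689928
0 7211 0.00028677361464614414
0.03 12816 0.00016714061159643357
0.15 12885 -0.00010704443946079409
0.18 12778 -9.282291760826623e-05
0.2 12424 -0.0002424550804586175
```

The plaque's front edge is now flush with the shelf edge and square to it. It needs 30 mm more, then the hand withdraws.

>>> servo_tool([
  [[0, 0, 0], [0.004, 0, 0], 40],
  [[0, 0, 0], [0.006, 0, 0], 40],
  [[0, 0, 0], [0.006, 0, 0], 40],
  [[0, 0, 0], [0.006, 0, 0], 40],
  [[0, 0, 0], [0.004, 0, 0], 40],
  [[0, 0, 0], [0.003, 0, 0], 40],
  [[0, 0, 0], [0.001, 0, 0], 40],
  [[0, 0, 0], [0, 0, 0], 40],
  [[0, 0, 0], [0, 0, 0], 40],
])

```text
time: 18.95
ee_pos: [0.5012, 0.0402, 0.07]
tcp_rot: [180.0, 0.0, -173.7]
wrist_force: [0.5, 0.1, -0.4]
opening: 0.0343
grasp_force: 0.0
```

```bash
python3 s.py; python3 -c "
from pl import *
pl('wrist')
p,d=snap('wrist'); P=cloud('wrist',d>0,d); P=P[abs(P[:,2]-.1)<.004]; S=(P[:,:2]-[.4311,-.065])@B
for y in (0,.03,.15,.18,.2): 
  b=S[abs(S[:,1]-y)<.01]; print(y,len(b),b[:,0].min() if len(b) else None)
"
```

```text
t 18.95 shelf x,y 0.0812 0.0968 z 0.07 rpy [ 180.      0.   -173.74] q [  4.6  -2.  -11.5  80.6   0.   -1.7] F [ 0.5  0.1 -0.4] open 0.03430553680888362
wrist 0.85 centre [0.0201 0.0934] size [0.1   0.081] skew 0.1 x [-0.0291  0.0691] y [0.0541 0.1326]
0 4600 0.0003747511608496
0.03 9367 0.00038098097611842193
0.15 9253 -9.938538815893624e-05
0.18 9445 -7.510749830004779e-05
0.2 9267 -0.0001543601798650665
```

The overhang is 30 mm and square. Backing off, then up and away to the left.

>>> servo_tool([
  [[0, 0, 0], [-0.01, 0, 0], 40],
  [[0, 0, 0], [-0.015, 0, 0], 40],
  [[0, 0, 0], [0, 0, -0.02], 40],
  [[0, 0, 0], [0, 0, -0.04], 40],
  [[0, 0, 0], [0, 0, -0.04], 40],
  [[0, 0, 0], [0, 0, -0.04], 40],
  [[0, 0, 0], [0, 0.03, -0.03], 40],
  [[0, 0, 0], [0, 0.04, 0], 40],
  [[0, 0, 0], [0, 0.04, 0], 40],
  [[0, 0, 0], [0, 0.04, 0], 40],
  [[0, 0, 0], [0, 0.04, 0], 40],
  [[0, 0, 0], [0, 0.04, 0], 40],
])

```text
time: 20.3
ee_pos: [0.5011, 0.2735, 0.2398]
tcp_rot: [180.0, 0.0, -173.7]
wrist_force: [1.4, -0.5, 0.0]
opening: 0.0341
grasp_force: 0.0
```

>>> servo_tool([
  [[0, 0, 0], [0.03, 0.035, 0], 40],
  [[0, 0, 0], [0.03, 0.035, 0], 40],
  [[0, 0, 0], [0.03, 0.035, 0], 40],
  [[0, 0, 0], [0.03, 0.035, 0], 40],
  [[0, 0, 0], [0.03, 0.02, 0], 40],
  [[0, 0, 0], [0, 0, 0], 40],
  [[0, 0, 0], [0, 0, 0], 40],
])

```text
time: 21.0
ee_pos: [0.3341, 0.415, 0.24]
tcp_rot: [180.0, 0.0, -173.6]
wrist_force: [0.9, -0.9, -0.6]
opening: 0.0342
grasp_force: 0.0
```

```bash
python3 s.py; python3 -c "
from m import *
from pl import pl
measure(); pl('top'); pl('side'); snap('top','t9')
for k in ('votive','glasses','hook','peg_a'):
  for r in mark_of(k,'top')[:2]: print(k,r['score'],w('top',r['xyz']))"
```

```text
t 21.0 shelf x,y -0.0437 0.4878 z 0.24 rpy [ 1.8000e+02  2.0000e-02 -1.7363e+02] q [51.2  3.7 13.2 99.5 -0.  44.8] F [ 0.9 -0.9 -0.6] open 0.03418639497683118
plaque 0.63 world (0.4403, 0.03) shelf 0.0196 0.0934 size 0.1 0.08 ang-yaw -0.0 ztop 0.1103
  shelf x range [-0.0293  0.0684] y [0.0542 0.132 ]
puck 0.83 world (0.4942, -0.0676) shelf 0.0624 -0.0096 size 0.061 0.061 ang-yaw -7.0 ztop 0.1289
puck low [0.3364 0.0975] 0.74
disc 0.87 world (0.597, -0.1642) shelf 0.154 -0.1168 size 0.078 0.076 ang-yaw -41.4 ztop 0.11
disc 0.55 world (0.6788, -0.3056) shelf 0.2197 -0.2664 size 0.105 0.041 ang-yaw 8.3 ztop 0.1059
disc 0.34 world (0.4697, 0.2456) shelf 0.0725 0.3044 size 0.072 0.019 ang-yaw 10.5 ztop 0.1103
top 0.77 centre [0.0196 0.0936] size [0.1  0.08] skew 0.1 x [-0.03    0.0689] y [0.0542 0.133 ]
side 0.73 centre [0.019  0.0923] size [0.102 0.084] skew 0.2 x [-0.0313  0.0686] y [0.0516 0.1324]
votive 0.82 [ 0.7208 -0.0491  0.1044]
glasses 0.74 [0.6103 0.2204 0.0984]
hook 0.74 [ 0.6728 -0.3027  0.1031]
peg_a 0.67 [ 0.5319 -0.3565  0.1029]
peg_a 0.54 [0.47   0.2464 0.098 ]
```

View pics/t9.png

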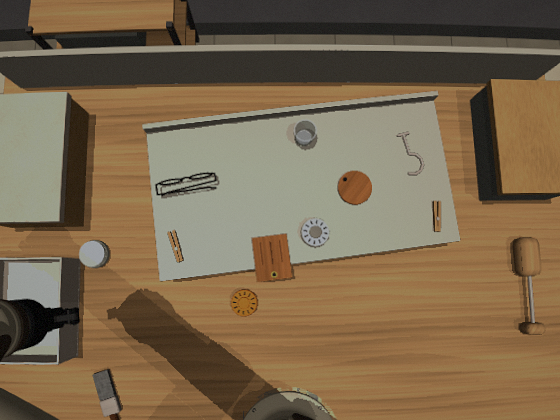

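The final top view shows the plaque at (272,258) overhanging the front edge squarely and the puck standing at (315,232) on the shelf. Everything else is where it was, and the arm is clear at (40,320).

```bash
python3 -c "
from workcell import job_done; print(job_done())"
```

```text
the job is handed in; nothing more can be done
None
```

Job handed in at about 21 s: the puck is about 125 mm to the right and wholly on the shelf, and the plaque sticks out about 30 mm, square within about 0.2°, with everything else unmoved and the hand clear; the reported TCP sat about 33 mm below the real fingertips, so my first puck push missed above it and I redid it with that offset.

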